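# Find and release the latched key of a bench test set

## Task

One of the four identical push keys on the bench test set has been left latched down. With closed fingertips tap each of the four keys lightly, one after another along the row, beginning with the key next to the round dial, without pushing any key in; take the finger off the keys, and then press the one that is latched down to its stop and let go, so that it springs up level with the others. Do not push in the keys that are up, and leave the board, bottle, screwdriver and bin where they are.

Things in the scene. Friction and masses are not known exactly. Their poses are not given: they have to be found in the camera images.
- console: the bench test set: fixed grey metal box, 130 mm (x) by 280 mm (y) by 70 mm high. Origin: centre of its underside, on the bench; z up, x away from the robot at yaw 0. A round black dial (42 mm across, top 90 mm over the bench) stands on its deck at y = +105 mm; the four key places are at x = 0, y = +50, +5, -40 and -85 mm, the first next to the dial
- key_a: one of four identical white push keys, 24 mm square, each in a 34 mm bezel 4 mm high. Any key may be in any of the four places, and the latched one must be found. Origin: centre of the cap's flat top (goes down with the key); z up, x and y as the console's. Top over the bench: 88 mm when up, 83 mm when latched, 78 mm at the stop
- key_b: one of the four identical keys, as key_a; same origin. Any key that is up is springy: it starts to give at 1.5 N and takes 0.45 N more per mm (2.4 N at 2 mm). Going in more than 6.5 mm counts as pushed in
- key_c: one of the four identical keys, as key_a; same origin. Whichever key is latched feels firm up to about 4 N. Its catch lets go 3.5 mm below the latched height, at about 6 N; the stop is 1.5 mm lower, at about 6.5 N
- key_d: one of the four identical keys, as key_a; same origin. Once its catch has let go, the latched key springs all the way up as the finger leaves, and does not latch again
- board: bystander: loose green circuit board on an aluminium plate, 100 x 170 mm, up to 30 mm high, beyond the console. Origin: centre of its underside
- bottle: bystander: loose white bottle, 48 mm across, 140 mm tall, standing off the console's dial end. Origin: centre of its underside
- screwdriver: bystander: loose screwdriver lying on the bench on the robot's side of the console. Origin: under its middle; its x axis runs along it
- bin: bystander: loose open red parts bin 110 x 90 x 50 mm off the console's other end. Origin: centre of its underside

How it is judged:
By the outcome, as a careful person would: the job done as asked, in the order asked, and still so for the second after the job is handed in, with the robot touching nothing.
It also fails if it takes over 51 s, if anything falls off the work surface, if the arm or the gripper's body presses on something with over 40 N, if the wrist force passes 120 N, or if a joint passes its speed limit or range.

## Robot

A 6-joint arm with a two-finger parallel gripper is mounted at the origin on the work surface. World frame = base frame: x ahead of the robot, y to its left, z up, the work surface at z = 0. Lengths are in mm, angles in rad, forces in N, time in s.
With the tool pointing down it reaches from about 375 to 900 mm from the base axis. Payload 3.1 kg.
Tool frame: the origin (TCP) lies midway between the tips of the shut fingers; the grasp point (between the pads) lies 19 mm behind it; z points along the fingers, x is the direction in which the jaws open and shut, and the axes are right-handed (so a half turn about z gives the same grasp; the last joint's range is limited). The gripper opens to 87 mm and grips with 3 to 60 N. Pads are 19 mm wide; open, the fingers measure 117 mm over their backs; the gripper's body (75 mm by 190 mm) begins 51 mm behind the grasp point.
Start: joints at [1.123, 0.527, 1.433, -0, 1.181, -0.178], TCP at [166.546, 602.378, 222.548] pointing down, gripper open.
Joint ranges: [-3.08, 3.08], [-0.75, 2.2], [0.22, 2.44], [-1.43, 4.57], [0, 2.65], [-2.85, 2.85]. Speed limits (rad/s): [2.79, 2.79, 3.14, 3.14, 3.14, 3.14].

## Interface

Orientations are given as a unit quaternion [w, x, y, z].
In Python, from workcell import sensors, cams, order gives the robot as it stands.
- The arm moves only by the shell command python3 -m jog 'ROWS'. ROWS is JSON, a list of rows, each a list of 7 numbers: the finger opening in m, from 0 to 0.087, then the shift along the tool's x, y, z in m, then the turn, a rotation vector about the tool's x, y, z in degrees. A call has 1 to 12 rows; each row shifts and turns the pose as measured when the row begins, along the tool's axes as they then stand; what a row does not reach is not made up. A row lasts 1/8 s, in which the tool goes at most 62.5 mm and 10.7 degrees, less where a joint would pass 70% of its speed; a pose out of reach is approached as far as the arm can. A call is refused whole if a number of a shift passes 0.0625 or a number of a turn 10.7, either way. A call with a gripper value outside its range is refused whole. The fingers move at their own pace and stop on an object; the grip force is fixed at half the most. Time passes only in rows, so rows that do not move let the fingers close. It gives the time, the measured TCP pose, the force and the opening at its end, in the units of the state.
- sensors.observe(): the state, without advancing time (a new reading comes with each control period).
- cams.get_image(name): name is "side" or "top"; returns a dict with "color" (480x640x3 uint8, red, green, blue), "mtx" (3x3 intrinsics, pixels), "cam_to_world" (4x4, takes a point from camera to world coordinates). Camera axes: x right, y up, looking along -z (the intrinsics and any distortion apply to the point x, -y, -z); pixel columns grow to the right and rows downward; lengths in mm; the calibration is good to about 2 mm. A picture is of the moment at which its call begins. There is no depth.
- order.close_job(): hands the job in, once; it reports no verdict.
The state is a dict: "time": time; "joints": joint angles; "dq": joint speeds; "joint_efforts": joint torques, N m; "position": TCP position; "tool_rot": TCP orientation; "ft_force": force on the tool from outside, world axes, zero at the start; "wrist_torque": the same for the moment, N m; "opening": finger opening in mm.
Only numpy, scipy, OpenCV 4.12 (cv2) and the standard library are available. Lean on these libraries where they do the work, as an engineer would, in place of code of your own. Each camera call takes 0.05 s, during which the arm holds its last target.

## Working session

There is one attempt and no reset: what is moved stays moved. The work goes in short steps, Python scripts to look and compute and a shell command to move; the robot and the scene stay as the last step left them, time stands still between calls to the robot, and variables do not carry over. Pictures are saved under pics/ and viewed, and the job is handed in when it is done.

```bash
ls; mkdir -p pics; python3 - <<'E'
from workcell import sensors,cams
import cv2,json
print(sensors.observe())
for n in("side","top"):
    i=cams.get_image(n);cv2.imwrite(f"pics/{n}0.png",i["color"][:,:,::-1]);print(n,{k:(v.tolist() if k!="color" else 0) for k,v in i.items()})
E
```

```text
pics
{'time': 0.0, 'joints': array([ 1.12248343e+00,  5.28479104e-01,  1.43386802e+00, -1.53816363e-05,
        1.18141126e+00, -1.78473151e-01]), 'dq': array([-0.00178633, -0.00022104, -0.00014822, -0.00116564, -0.00075638,
        0.00170201]), 'joint_efforts': array([-2.81178473e-04, -4.40039885e+01, -1.76592278e+01,  6.31993543e-02,
        5.81317884e-02, -1.44913092e-04]), 'position': array([166.25280016, 601.73455543, 221.57459795]), 'tool_rot': array([ 4.98683317e-04,  7.95792012e-01,  6.05569072e-01, -9.61228077e-04]), 'ft_force': array([-0.3015948 , -0.46011958, -0.81005911]), 'wrist_torque': array([0.05141242, 0.01799747, 0.01546541]), 'opening': 87.30227132201234}
side {'color': 0, 'mtx': [[580.6319049926451, 0.0, 311.6502835275064], [0.0, 580.6319049926451, 241.3830088352304], [0.0, 0.0, 1.0]], 'cam_to_world': [[0.689820201442363, 0.39183413184285415, -0.6087808331452088, -82.78869853754941], [-0.7237910997434681, 0.3924923418190792, -0.5675175817060791, -619.5196679834178], [0.016569055922375665, 0.8321152412594858, 0.5543552035017885, 689.2261679513971], [0.0, 0.0, 0.0, 1.0]]}
top {'color': 0, 'mtx': [[433.29578004646334, 0.0, 320.169339866709], [0.0, 433.29578004646334, 238.3487449722397], [0.0, 0.0, 1.0]], 'cam_to_world': [[-0.021157972593629646, 0.992202913999928, -0.12282392945097757, 489.7407692631545], [-0.9989108585679612, -0.015869424698573716, 0.04387776196155418, 35.86723687965179], [0.04158649817844399, 0.1236185213056191, 0.9914580295501502, 772.8808930581482], [0.0, 0.0, 0.0, 1.0]]}
```

View pics/side0.png

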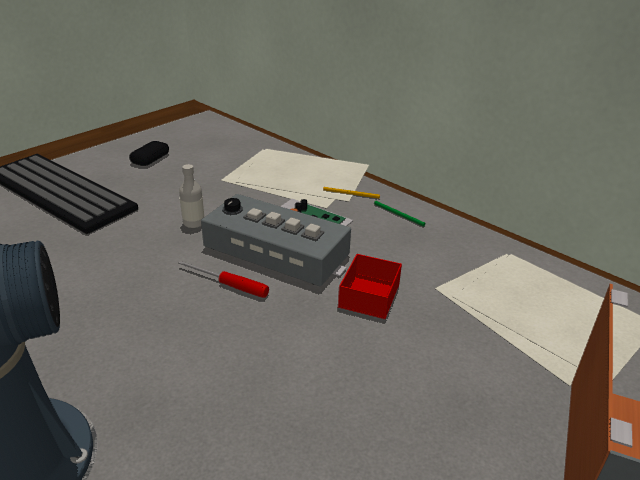

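View pics/top0.png

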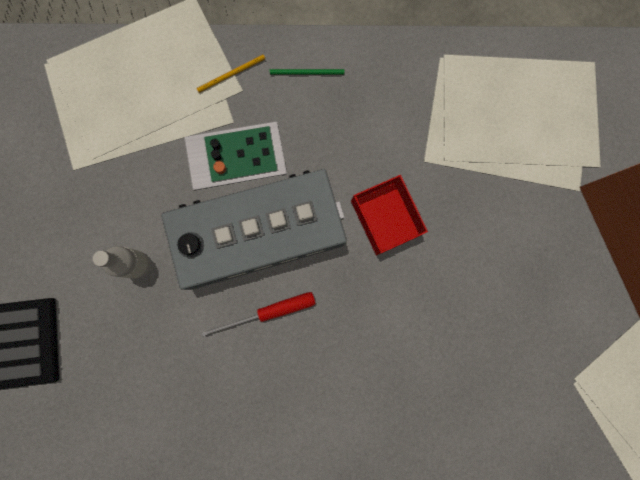

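The top view shows the dial at (190,245) and the keys at about (223,236), (250,228), (278,219) and (305,212). In the side view the keys run from (254,215) to (312,232). Next I'll measure them in both views.

```bash
cat > h.py <<'E'
import numpy as np,cv2
from workcell import cams,sensors
def ray(i,p):
    M=i["cam_to_world"];K=i["mtx"]
    d=np.array([(p[0]-K[0,2])/K[0,0],-(p[1]-K[1,2])/K[1,1],-1.]);d=M[:3,:3]@d
    return M[:3,3],d/np.linalg.norm(d)
def plane(i,p,z):
    o,d=ray(i,p);return o+d*(z-o[2])/d[2]
def tri(a,pa,b,pb):
    o1,d1=ray(a,pa);o2,d2=ray(b,pb)
    s=np.linalg.lstsq(np.c_[d1,-d2],o2-o1,rcond=None)[0]
    x,y=o1+s[0]*d1,o2+s[1]*d2;return (x+y)/2,np.linalg.norm(x-y)
def proj(i,X):
    M=i["cam_to_world"];K=i["mtx"];c=M[:3,:3].T@(np.array(X)-M[:3,3]);return np.array([K[0,0]*c[0]/-c[2]+K[0,2],K[1,1]*-c[1]/-c[2]+K[1,2]])
E
python3 - <<'E'
from h import *
T=cams.get_image("top");S=cams.get_image("side")
def crop(i,x,y,w,h,f,n): cv2.imwrite(n,cv2.resize(i["color"][y:y+h,x:x+w,::-1],None,fx=f,fy=f,interpolation=cv2.INTER_CUBIC))
crop(T,155,165,200,130,4,"pics/tc.png");crop(S,195,185,165,110,4.8,"pics/sc.png")
pts={}
for n,i,roi,th in(("top",T,(205,195,125,60),150),("side",S,(240,202,90,42),150)):
    x,y,w,h=roi;g=cv2.cvtColor(i["color"],cv2.COLOR_RGB2GRAY)[y:y+h,x:x+w]
    t,m=cv2.threshold(g,0,255,cv2.THRESH_OTSU);print(n,t)
    c,l,st,ce=cv2.connectedComponentsWithStats(m)
    r=[(ce[k]+[x,y],st[k,4]) for k in range(1,c) if st[k,4]>40];r.sort(key=lambda a:a[0][0])
    for a in r:print(a)
    pts[n]=[a[0] for a in r]
if len(pts["top"])==len(pts["side"]):
    for a,b in zip(pts["top"],pts["side"]):print(tri(T,a,S,b),plane(T,a,88))
E
```

```text
top 126.0
(array([222.33519553, 234.22905028]), np.int32(179))
(array([249.3038674 , 226.15469613]), np.int32(181))
(array([276.83428571, 218.44571429]), np.int32(175))
(array([303.94152047, 210.93567251]), np.int32(171))
side 124.0
(array([254.30769231, 211.33846154]), np.int32(65))
(array([273.04411765, 215.05882353]), np.int32(68))
(array([288.6   , 204.9375]), np.int32(80))
(array([292.44117647, 221.04411765]), np.int32(68))
(array([312.49333333, 227.21333333]), np.int32(75))
(array([319.78125   , 203.83333333]), np.int32(96))
```

View pics/sc.png

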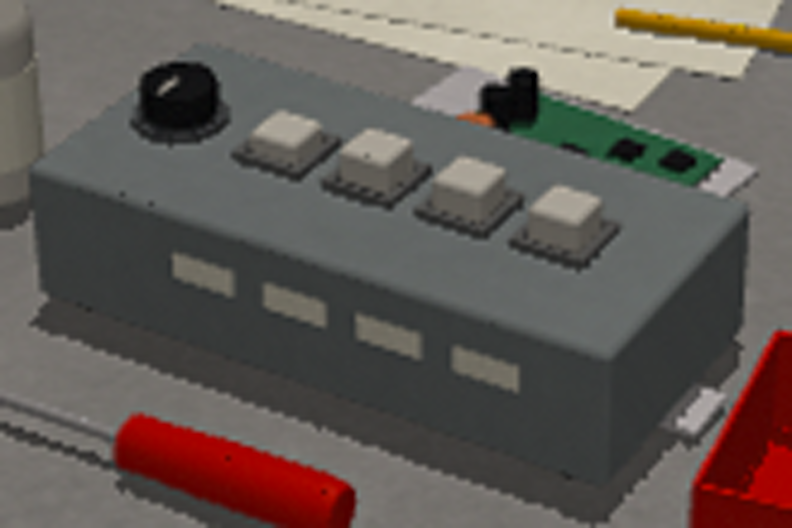

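View pics/tc.png

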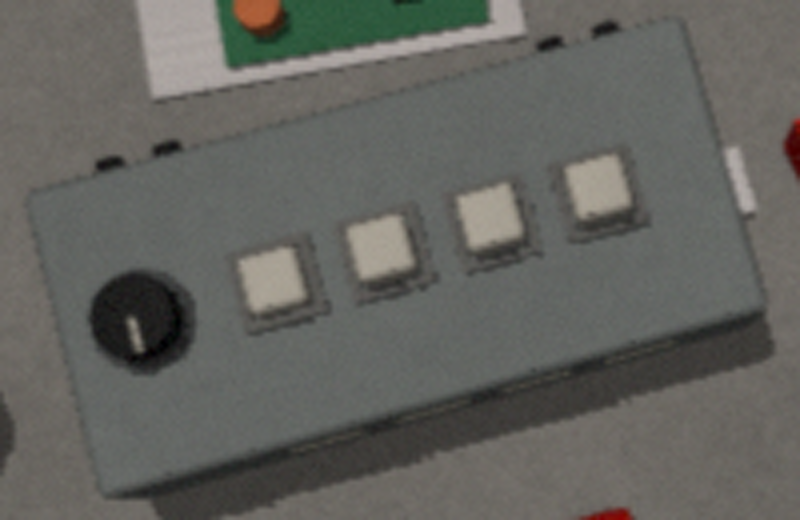

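```bash
python3 - <<'E'
from h import *
T=cams.get_image("top");S=cams.get_image("side")
g=cv2.cvtColor(S["color"],cv2.COLOR_RGB2GRAY)
print(g[206:222,244:284])
a=[(222.3,234.2),(249.3,226.15),(276.8,218.45),(303.9,210.9)]
b=[(254.3,211.3),(273.05,215.05),(292.4,221.0),(312.5,227.2)]
for p,q in zip(a,b):print(tri(T,p,S,q),plane(T,p,88),plane(T,p,83),proj(S,plane(T,p,88)),proj(S,plane(T,p,83)))
print(np.diff([plane(T,p,88) for p in a],axis=0))
E
```

```text
[[100 101 100  99  99 100 101 102 100 100 100 100 100 101 101 102 102 102
  102 101 101 100 101 101 102 101 102 102 102 102 102 101 102 102 103 100
  113 154 159 159]
 [100 100 101 101 101 103 102 100 103 106 104 100  99 100 100 101 103 102
  102 102 101 101 101 101 101 103 102 103 102 103 102 102 102 102 102 101
  101 102 109 138]
 [101 101 102 102 101 101 100 103 129 150 145 116 109 105 102 101 101 101
  102 101 101 102 102 102 103 103 103 103 103 102 102 101 100 102 103 102
  102 101  99  98]
 [103 102 102 102 101 100 108 144 164 165 164 166 173 153 126 110 106 101
  101 101 102 102 103 103 102 103 102 102 102 102 103 103 102 102 102 102
  103 102 101 100]
 [103 102 103 100 100 116 163 166 164 163 163 163 164 165 166 176 158 118
  101 102 102 102 101 101 101 101 101 101 101 101 101 103 103 102 102 102
  102 102 102 101]
 [103 102 101 102 119 169 167 164 163 163 163 163 162 163 164 164 151 133
  105 103 103 102 102 102 101 101 102 108 110 106 106 103 101 101 101 102
  103 102 102 102]
 [103 103 102 117 158 165 165 164 163 164 162 163 163 164 162 148 119  85
   92  95 102 101 102 10
[... 1883 characters left out ...]
91626933 117.83440522  88.        ] [596.69140776 118.43280977  83.        ] [274.03542356 213.94173375] [274.16008194 215.82562725]
(array([607.20580809,  75.15932209,  85.29159104]), np.float64(2.534092748863584)) [607.70458494  74.17861975  88.        ] [608.56578444  74.45831351  83.        ] [293.56430571 219.85451665] [293.7744002 221.7927168]
(array([618.98121003,  31.52557818,  85.12464557]), np.float64(2.4457434880531803)) [619.37273845  30.73955111  88.        ] [620.31912176  30.70211624  83.        ] [313.5783205  225.93268036] [313.87861833 227.92751641]
[[ 12.24497125 -42.44593875   0.        ]
 [ 11.78831561 -43.65578548   0.        ]
 [ 11.66815351 -43.43906864   0.        ]]
```

The latched key is the one next to the dial: it triangulates 5 mm lower than the others (80.4 against about 85.2, with a common bias of about 3 mm). Spacing comes out at 45 mm and console yaw at about 15°. Next is the travel helper.

```bash
cat > go.py <<'E'
import sys,numpy as np
from workcell import sensors
from scipy.spatial.transform import Rotation as R
def st():
    s=sensors.observe();q=s["tool_rot"];return s,R.from_quat([q[1],q[2],q[3],q[0]])
def plan(t,n,yaw=15.1):
    s,r=st();c=np.deg2rad(yaw);x=np.array([np.cos(c),np.sin(c),0]);z=np.array([0,0,-1.])
    g=R.from_matrix(np.c_[x,np.cross(z,x),z]);rv=(r.inv()*g).as_rotvec(degrees=True)
    d=(np.array(t)-s["position"])/n
    print("t",s["time"],"pos",s["position"].round(2),"F",s["ft_force"].round(2),"turn",rv.round(2))
    for k in range(n):
        rk=r*R.from_rotvec(rv*k/n,degrees=True);print((rk.inv().apply(d)/1000).round(4),(rv/n).round(1))
if __name__=="__main__":
    a=list(map(float,sys.argv[1:]));plan(a[:3],int(a[3]))
E
python3 go.py 584 162 200 12
```

```text
t 0.3 pos [166.47 602.15 222.18] F [-0.02  0.41 -0.57] turn [2.000e-02 4.000e-02 5.944e+01]
[-0.0261  0.0433  0.0019] [0. 0. 5.]
[-0.0222  0.0454  0.0019] [0. 0. 5.]
[-0.0182  0.0472  0.0019] [0. 0. 5.]
[-0.0141  0.0486  0.0019] [0. 0. 5.]
[-0.0099  0.0496  0.0019] [0. 0. 5.]
[-0.0055  0.0503  0.0019] [0. 0. 5.]
[-0.0012  0.0505  0.0019] [0. 0. 5.]
[0.0032 0.0505 0.0018] [0. 0. 5.]
[0.0075 0.05   0.0018] [0. 0. 5.]
[0.0118 0.0492 0.0018] [0. 0. 5.]
[0.016  0.0479 0.0018] [0. 0. 5.]
[0.0201 0.0464 0.0018] [0. 0. 5.]
```

```bash
python3 -m jog '[[0,-0.026,0.043,0.002,0,0,5],[0,-0.022,0.045,0.002,0,0,5],[0,-0.018,0.047,0.002,0,0,5],[0,-0.014,0.049,0.002,0,0,5],[0,-0.010,0.050,0.002,0,0,5],[0,-0.006,0.050,0.002,0,0,5],[0,-0.001,0.050,0.002,0,0,5],[0,0.003,0.050,0.002,0,0,5],[0,0.008,0.050,0.002,0,0,5],[0,0.012,0.049,0.002,0,0,5],[0,0.016,0.048,0.002,0,0,5],[0,0.020,0.046,0.002,0,0,5]]'; python3 go.py 584 162 150 4
```

```text
time: 1.8
position: [587.3, 147.1, 198.3]
tool_rot: [-0.002, 0.994, 0.113, 0.003]
ft_force: [0.6, 1.6, -0.3]
opening: 0.4
t 1.8 pos [587.29 147.1  198.27] F [ 0.61  1.58 -0.34] turn [-0.2  -0.35 -2.14]
[-0.     -0.0038  0.0121] [-0.  -0.1 -0.5]
[ 0.     -0.0038  0.0121] [-0.  -0.1 -0.5]
[ 0.0001 -0.0038  0.0121] [-0.  -0.1 -0.5]
[ 0.0001 -0.0038  0.0121] [-0.  -0.1 -0.5]
```

```bash
python3 -m jog '[[0,0,-0.004,0.012,0,0,-0.7],[0,0,-0.004,0.012,0,0,-0.7],[0,0,-0.004,0.012,0,0,-0.7],[0,0,-0.003,0.012,0,0,0],[0,0,0,0,0,0,0],[0,0,0,0,0,0,0]]'; python3 go.py 584 162 110 4
```

```text
time: 2.55
position: [583.0, 163.1, 146.6]
tool_rot: [-0.002, 0.991, 0.132, 0.002]
ft_force: [0.1, 0.4, 1.2]
opening: 0.4
t 2.55 pos [583.02 163.07 146.63] F [0.12 0.39 1.18] turn [-0.22 -0.24  0.11]
[0.0001 0.0004 0.0092] [-0.1 -0.1  0. ]
[0.0001 0.0003 0.0092] [-0.1 -0.1  0. ]
[0.0001 0.0003 0.0092] [-0.1 -0.1  0. ]
[0.0002 0.0003 0.0092] [-0.1 -0.1  0. ]
```

```bash
python3 - <<'E'
from h import *
for n,(x,y,w,h) in (("side",(195,100,200,150)),("top",(155,120,200,150))):
    i=cams.get_image(n);cv2.imwrite(f"pics/{n}1.png",cv2.resize(i["color"][y:y+h,x:x+w,::-1],None,fx=4,fy=4,interpolation=cv2.INTER_CUBIC))
    print(n,proj(i,sensors.observe()["position"]),sensors.observe()["ft_force"])
E
```

```text
side [253.00442629 182.57772033] [0.33659149 0.03084022 0.58970129]
top [213.11023687 229.14480582] [-0.23695577 -0.70444725  0.63357597]
```

View pics/side1.png

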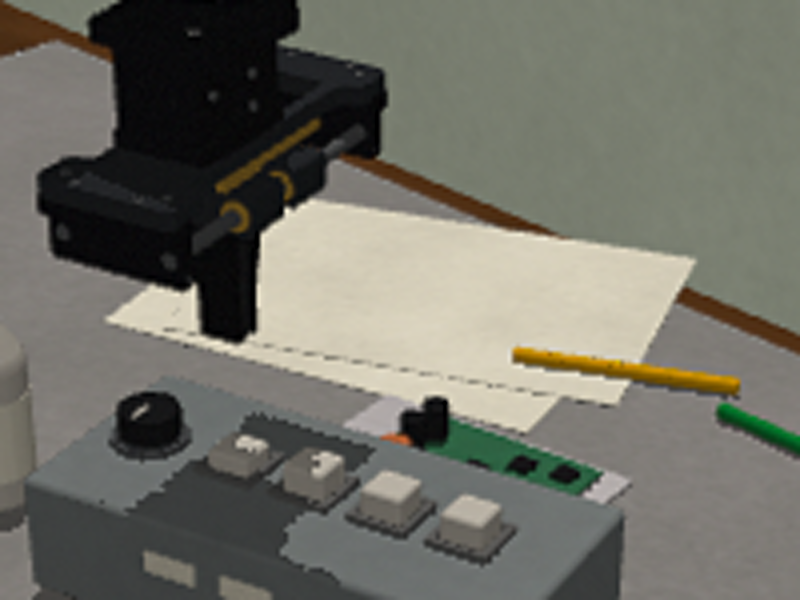

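View pics/top1.png

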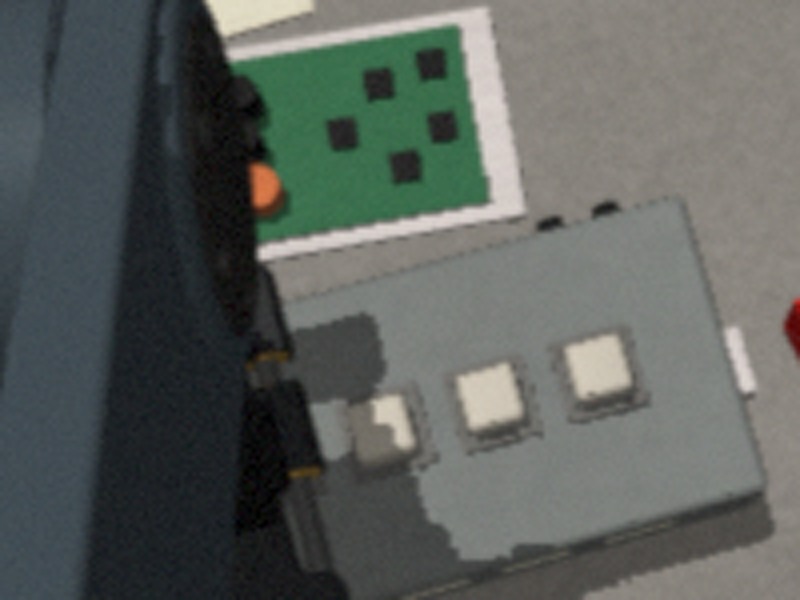

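The fingertip is at about (251,184) in the side view, within 2 px of its projected place and over key 1. I'll descend now.

```bash
python3 -m jog '[[0,0,0,0.012,0,0,0],[0,0,0,0.012,0,0,0],[0,0,0,0.012,0,0,0],[0,0,0,0.008,0,0,0],[0,0,0,0.004,0,0,0],[0,0,0,0,0,0,0],[0,0,0,0,0,0,0]]'; python3 go.py 584 162 84 4
for i in 1 2 3 ; do python3 -c "
from workcell import sensors;s=sensors.observe();print(s['position'],s['ft_force'])"; done
```

```text
time: 3.52
position: [583.9, 162.5, 95.6]
tool_rot: [-0.002, 0.991, 0.132, 0.002]
ft_force: [0.6, 0.3, -0.5]
opening: 0.4
t 3.525 pos [583.93 162.52  95.57] F [ 0.58  0.35 -0.46] turn [-0.21 -0.3   0.04]
[-0.      0.0001  0.0029] [-0.1 -0.1  0. ]
[-0.      0.0001  0.0029] [-0.1 -0.1  0. ]
[-0.      0.0001  0.0029] [-0.1 -0.1  0. ]
[-0.      0.0001  0.0029] [-0.1 -0.1  0. ]
[583.92829995 162.52410489  95.57345903] [ 0.57665243  0.34928804 -0.4573289 ]
[583.92829995 162.52410489  95.57345903] [ 0.57665243  0.34928804 -0.4573289 ]
[583.92829995 162.52410489  95.57345903] [ 0.57665243  0.34928804 -0.4573289 ]
```

```bash
python3 -m jog '[[0,0,0,0.004,0,0,0],[0,0,0,0.004,0,0,0],[0,0,0,0.002,0,0,0],[0,0,0,0,0,0,0]]'; python3 -m jog '[[0,0,0,0.001,0,0,0]]';python3 -m jog '[[0,0,0,0,0,0,0]]'
```

```text
time: 4.03
position: [584.4, 162.7, 85.6]
tool_rot: [-0.002, 0.991, 0.132, 0.003]
ft_force: [-0.1, 0.5, -0.2]
opening: 0.7
time: 4.15
position: [584.6, 162.7, 84.7]
tool_rot: [-0.002, 0.991, 0.132, 0.003]
ft_force: [0.0, 0.4, -0.4]
opening: 0.5
time: 4.28
position: [584.5, 162.7, 84.6]
tool_rot: [-0.002, 0.991, 0.132, 0.003]
ft_force: [0.2, -0.1, 0.3]
opening: 0.8
```

```bash
for i in 1; do python3 -m jog '[[0,0,0,0.0008,0,0,0]]';python3 -m jog '[[0,0,0,0.0006,0,0,0]]';done
```

```text
time: 4.4
position: [584.7, 162.7, 84.0]
tool_rot: [-0.002, 0.991, 0.132, 0.003]
ft_force: [0.6, -0.3, 0.2]
opening: 0.2
time: 4.53
position: [584.6, 162.7, 83.5]
tool_rot: [-0.002, 0.991, 0.132, 0.003]
ft_force: [0.4, -0.3, 2.8]
opening: 0.6
```

```bash
python3 -m jog '[[0,0,0,0,0,0,0]]'
```

```text
time: 4.65
position: [584.6, 162.7, 83.6]
tool_rot: [-0.002, 0.991, 0.132, 0.003]
ft_force: [-0.5, -0.3, 0.7]
opening: 0.4
```

```bash
python3 -m jog '[[0,0,0,0.0005,0,0,0]]'
```

```text
time: 4.78
position: [584.6, 162.7, 83.4]
tool_rot: [-0.002, 0.991, 0.132, 0.003]
ft_force: [-0.6, -0.0, 2.7]
opening: 0.4
```

Key 1 is firm at z 83.4 with 2.7 N on it, so that tap is done. I'll lift and go to key 2.

```bash
python3 -m jog '[[0,0,0,-0.008,0,0,0],[0,0,0,-0.008,0,0,0],[0,0,0,0,0,0,0]]'; python3 go.py 595.7 118.5 99 4
```

```text
time: 5.15
position: [584.9, 162.7, 100.6]
tool_rot: [-0.002, 0.991, 0.132, 0.004]
ft_force: [-0.5, -0.2, -0.7]
opening: 0.4
t 5.15 pos [584.92 162.68 100.56] F [-0.53 -0.23 -0.71] turn [-0.17 -0.47  0.05]
[-0.0003  0.0114  0.0004] [-0.  -0.1  0. ]
[-0.0003  0.0114  0.0004] [-0.  -0.1  0. ]
[-0.0003  0.0114  0.0004] [-0.  -0.1  0. ]
[-0.0003  0.0114  0.0004] [-0.  -0.1  0. ]
```

```bash
python3 -m jog '[[0,0,0.012,0,0,0,0],[0,0,0.012,0,0,0,0],[0,0,0.012,0,0,-0.3,0],[0,0,0.008,0,0,0,0],[0,0,0,0,0,0,0],[0,0,0,0,0,0,0]]'; python3 go.py 595.7 118.5 91 2
```

```text
time: 5.9
position: [597.2, 115.9, 99.8]
tool_rot: [-0.002, 0.991, 0.131, 0.001]
ft_force: [0.8, -0.1, -0.4]
opening: 0.4
t 5.9 pos [597.18 115.91  99.8 ] F [ 0.76 -0.14 -0.45] turn [-0.18 -0.09 -0.05]
[-0.0004 -0.0014  0.0044] [-0.1 -0.  -0. ]
[-0.0004 -0.0014  0.0044] [-0.1 -0.  -0. ]
```

```bash
python3 -m jog '[[0,-0.0005,-0.0015,0.005,0,0,0],[0,-0.0005,-0.001,0.004,0,0,0],[0,0,0,0,0,0,0]]';python3 -m jog '[[0,0,0,0.0008,0,0,0]]';python3 -m jog '[[0,0,0,0.0006,0,0,0]]'
```

```text
time: 6.28
position: [594.8, 119.3, 89.9]
tool_rot: [-0.002, 0.991, 0.132, 0.0]
ft_force: [0.2, -0.7, -0.2]
opening: 0.5
time: 6.4
position: [594.8, 119.5, 89.1]
tool_rot: [-0.002, 0.991, 0.132, 0.0]
ft_force: [-1.1, -0.4, 1.3]
opening: 0.5
time: 6.52
position: [594.7, 119.6, 88.5]
tool_rot: [-0.002, 0.991, 0.132, 0.0]
ft_force: [-0.6, -0.7, 1.1]
opening: 0.3
```

```bash
python3 -m jog '[[0,0,0,0.0006,0,0,0]]';python3 -m jog '[[0,0,0,0.0006,0,0,0]]'
```

```text
time: 6.65
position: [594.7, 119.6, 88.0]
tool_rot: [-0.002, 0.991, 0.132, 0.0]
ft_force: [0.2, 1.1, 1.1]
opening: 0.2
time: 6.78
position: [594.8, 119.6, 87.7]
tool_rot: [-0.002, 0.991, 0.132, 0.0]
ft_force: [-1.2, 0.6, 1.5]
opening: 0.5
```

```bash
python3 -m jog '[[0,0,0,0.0008,0,0,0]]';python3 -m jog '[[0,0,0,0.0006,0,0,0]]'
```

```text
time: 6.9
position: [594.8, 119.6, 87.0]
tool_rot: [-0.002, 0.991, 0.132, 0.0]
ft_force: [-0.2, -0.1, 2.2]
opening: 0.7
time: 7.02
position: [594.7, 119.6, 86.5]
tool_rot: [-0.002, 0.991, 0.132, 0.0]
ft_force: [-0.4, -0.2, 2.9]
opening: 0.2
```

Key 2 is springy (2.9 N at z 86.5), so it was tapped and is up. Key 3 is next.

```bash
python3 -m jog '[[0,0,0,-0.007,0,0,0],[0,0,0,-0.006,0,0,0],[0,0,0,0,0,0,0]]'; python3 go.py 607.4 74.9 99 4
```

```text
time: 7.4
position: [595.3, 119.5, 100.3]
tool_rot: [-0.002, 0.991, 0.132, 0.001]
ft_force: [-0.1, 0.0, -0.2]
opening: 0.4
t 7.4 pos [595.27 119.47 100.3 ] F [-0.07  0.04 -0.18] turn [-0.18 -0.12  0.05]
[0.     0.0115 0.0003] [-0. -0.  0.]
[0.     0.0115 0.0003] [-0. -0.  0.]
[0.     0.0115 0.0003] [-0. -0.  0.]
[0.     0.0115 0.0003] [-0. -0.  0.]
```

```bash
python3 -m jog '[[0,0,0.012,0,0,0,0],[0,0,0.012,0,0,0,0],[0,0,0.012,0,0,0,0],[0,0,0.006,0,0,0,0],[0,0,0,0,0,0,0],[0,0,0,0,0,0,0]]'; python3 go.py 607.4 74.9 91 2
```

```text
time: 8.15
position: [607.0, 74.8, 99.6]
tool_rot: [-0.002, 0.991, 0.131, 0.0]
ft_force: [0.5, -0.2, 0.3]
opening: 0.3
t 8.15 pos [607.    74.83  99.62] F [ 0.47 -0.19  0.31] turn [-0.18 -0.08 -0.05]
[0.0002 0.     0.0043] [-0.1 -0.  -0. ]
[0.0002 0.     0.0043] [-0.1 -0.  -0. ]
```

```bash
python3 -m jog '[[0,0,0,0.005,0,0,0],[0,0,0,0.005,0,0,0],[0,0,0,0,0,0,0]]';python3 -m jog '[[0,0,0,0.0008,0,0,0],[0,0,0,0.0008,0,0,0]]';python3 -m jog '[[0,0,0,0.0008,0,0,0]]'
```

```text
time: 8.52
position: [606.4, 75.8, 88.7]
tool_rot: [-0.002, 0.991, 0.132, 0.0]
ft_force: [-0.5, 0.1, 0.2]
opening: 0.7
time: 8.78
position: [606.5, 75.9, 87.3]
tool_rot: [-0.002, 0.991, 0.132, 0.0]
ft_force: [-0.4, -0.0, 2.2]
opening: 0.2
time: 8.9
position: [606.6, 75.9, 86.8]
tool_rot: [-0.002, 0.991, 0.132, 0.0]
ft_force: [0.0, -0.5, 2.0]
opening: 0.4
```

Key 3 is springy as well (2 N at z 86.8). Key 4 next.

```bash
python3 -m jog '[[0,0,0,0.0004,0,0,0]]';python3 -m jog '[[0,0,0,-0.007,0,0,0],[0,0,0,-0.006,0,0,0],[0,0,0,0,0,0,0]]'; python3 go.py 619.1 31.3 99 4
```

```text
time: 9.02
position: [606.5, 75.9, 86.5]
tool_rot: [-0.002, 0.991, 0.132, 0.0]
ft_force: [0.2, -0.3, 2.4]
opening: 0.4
time: 9.4
position: [606.9, 75.9, 100.4]
tool_rot: [-0.002, 0.991, 0.132, 0.001]
ft_force: [0.2, -0.7, 0.7]
opening: 0.3
t 9.4 pos [606.91  75.94 100.4 ] F [ 0.17 -0.67  0.69] turn [-0.18 -0.1   0.05]
[0.     0.0116 0.0003] [-0. -0.  0.]
[0.     0.0116 0.0003] [-0. -0.  0.]
[0.     0.0116 0.0003] [-0. -0.  0.]
[0.     0.0116 0.0003] [-0. -0.  0.]
```

```bash
python3 -m jog '[[0,0,0.012,0,0,0,0],[0,0,0.012,0,0,0,0],[0,0,0.012,0,0,0,0],[0,0,0.007,0,0,0,0],[0,0,0,0,0,0,0],[0,0,0,0,0,0,0]]'; python3 -m jog '[[0,0,0,0.005,0,0,0],[0,0,0,0.005,0,0,0],[0,0,0,0,0,0,0]]'
```

```text
time: 10.15
position: [618.8, 30.3, 99.6]
tool_rot: [-0.002, 0.991, 0.131, 0.0]
ft_force: [-0.9, -0.5, 0.2]
opening: 0.6
time: 10.52
position: [618.2, 31.4, 88.7]
tool_rot: [-0.002, 0.991, 0.132, -0.0]
ft_force: [-0.1, -0.4, -0.1]
opening: 0.1
```

```bash
python3 -m jog '[[0,0,0,0.0008,0,0,0],[0,0,0,0.0008,0,0,0]]';python3 -m jog '[[0,0,0,0.0008,0,0,0]]';python3 -m jog '[[0,0,0,0.0004,0,0,0]]'
```

```text
time: 10.78
position: [618.4, 31.4, 87.3]
tool_rot: [-0.002, 0.991, 0.132, -0.0]
ft_force: [-1.4, -0.2, 1.7]
opening: 0.3
time: 10.9
position: [618.4, 31.5, 86.8]
tool_rot: [-0.002, 0.991, 0.132, -0.0]
ft_force: [-1.7, -0.3, 2.2]
opening: 0.3
time: 11.02
position: [618.4, 31.5, 86.5]
tool_rot: [-0.002, 0.991, 0.132, 0.0]
ft_force: [-0.9, 0.1, 2.1]
opening: 0.5
```

All four keys are tapped. I'll lift clear and go back to key 1.

```bash
python3 -m jog '[[0,0,0,-0.010,0,0,0],[0,0,0,-0.010,0,0,0],[0,0,0,-0.010,0,0,0],[0,0,0,0,0,0,0],[0,0,0,0,0,0,0]]'; python3 go.py 584.3 162.5 110 5
```

```text
time: 11.65
position: [618.9, 31.4, 119.2]
tool_rot: [-0.002, 0.991, 0.132, 0.001]
ft_force: [-0.6, 0.1, -0.4]
opening: 0.4
t 11.65 pos [618.93  31.42 119.17] F [-0.55  0.15 -0.43] turn [-0.17 -0.13  0.05]
[ 0.0002 -0.0271  0.0019] [-0. -0.  0.]
[ 0.0002 -0.0271  0.0019] [-0. -0.  0.]
[ 0.0002 -0.0271  0.0019] [-0. -0.  0.]
[ 0.0002 -0.0271  0.0019] [-0. -0.  0.]
[ 0.0001 -0.0271  0.0018] [-0. -0.  0.]
```

```bash
python3 -m jog '[[0,0,-0.025,0,0,0,0],[0,0,-0.030,0,0,0,0],[0,0,-0.030,0,0,0,0],[0,0,-0.030,0,0,0,0],[0,0,-0.018,0,0,0,0],[0,0,0,0,0,0,0],[0,0,0,0,0,0,0]]'; python3 go.py 584.3 162.5 90 3
```

```text
time: 12.52
position: [583.2, 161.6, 117.5]
tool_rot: [-0.001, 0.991, 0.131, -0.0]
ft_force: [0.0, -0.4, 0.8]
opening: 0.6
t 12.525 pos [583.17 161.61 117.54] F [ 0.02 -0.39  0.75] turn [-0.14  0.02 -0.06]
[ 0.0004 -0.0002  0.0092] [-0.  0. -0.]
[ 0.0004 -0.0002  0.0092] [-0.  0. -0.]
[ 0.0004 -0.0002  0.0092] [-0.  0. -0.]
```

```bash
python3 -m jog '[[0,0,0,0.010,0,0,0],[0,0,0,0.010,0,0,0],[0,0,0,0.008,0,0,0],[0,0,0,0.002,0,0,0],[0,0,0,0,0,0,0]]'; python3 -m jog '[[0,0,0,0.0015,0,0,0],[0,0,0,0.0015,0,0,0]]'; python3 -m jog '[[0,0,0,0.0015,0,0,0],[0,0,0,0.0015,0,0,0]]'
```

```text
time: 13.15
position: [583.7, 158.7, 84.4]
tool_rot: [-0.001, 0.992, 0.129, -0.001]
ft_force: [-0.3, -0.8, 0.7]
opening: 0.5
time: 13.4
position: [584.0, 158.8, 82.3]
tool_rot: [-0.001, 0.992, 0.129, -0.001]
ft_force: [-1.2, -0.9, 3.7]
opening: 0.3
time: 13.65
position: [584.0, 158.8, 81.0]
tool_rot: [-0.001, 0.992, 0.129, -0.0]
ft_force: [-1.0, -1.2, 5.2]
opening: 1.0
```

```bash
python3 -m jog '[[0,0,0,0.0015,0,0,0],[0,0,0,0.0015,0,0,0]]'; python3 -m jog '[[0,0,0,0.0012,0,0,0]]'; python3 -m jog '[[0,0,0,0.0012,0,0,0]]'; python3 -m jog '[[0,0,0,0.0012,0,0,0]]'
```

```text
time: 13.9
position: [584.0, 158.8, 79.8]
tool_rot: [-0.0, 0.992, 0.13, 0.0]
ft_force: [-1.6, -0.7, 5.9]
opening: 0.2
time: 14.02
position: [584.0, 158.8, 79.5]
tool_rot: [-0.0, 0.992, 0.13, 0.0]
ft_force: [-1.7, -1.4, 6.7]
opening: 0.1
time: 14.15
position: [584.0, 158.8, 79.3]
tool_rot: [-0.0, 0.992, 0.13, 0.001]
ft_force: [-2.3, -1.0, 6.7]
opening: 0.8
time: 14.28
position: [584.0, 158.8, 79.1]
tool_rot: [-0.0, 0.992, 0.13, 0.001]
ft_force: [-2.1, -0.4, 5.9]
opening: 0.4
```

```bash
python3 -m jog '[[0,0,0,0.002,0,0,0]]'; python3 -m jog '[[0,0,0,0.002,0,0,0]]'; python3 -m jog '[[0,0,0,0.002,0,0,0]]'
```

```text
time: 14.4
position: [584.0, 158.8, 78.3]
tool_rot: [0.0, 0.991, 0.13, 0.001]
ft_force: [-1.8, -1.6, 12.3]
opening: 0.2
time: 14.52
position: [584.0, 158.8, 78.2]
tool_rot: [0.0, 0.991, 0.13, 0.001]
ft_force: [-5.0, -0.7, 15.7]
opening: 0.4
time: 14.65
position: [584.0, 158.8, 78.3]
tool_rot: [0.0, 0.991, 0.13, 0.002]
ft_force: [-3.8, -0.1, 13.2]
opening: 0.1
```

The key is at its stop: z holds at 78.3 and the force rises to about 15 N. I'll release it and back the arm off to look.

```bash
python3 -m jog '[[0,0,0,-0.008,0,0,0],[0,0,0,-0.010,0,0,0],[0,0,0,-0.03,0,0,0],[0,0,0,-0.05,0,0,0],[0,0,0,-0.05,0,0,0],[0,-0.05,0,0,0,0,0],[0,-0.05,-0.03,0,0,0,0],[0,-0.05,-0.05,0,0,0,0],[0,-0.03,-0.05,0,0,0,0],[0,0,-0.05,0,0,0,0],[0,0,-0.05,0,0,0,0],[0,0,0,0,0,0,0]]'
python3 -m jog '[[0,0,-0.05,0,0,0,0],[0,0,-0.05,0,0,0,0],[0,0,0,0,0,0,0],[0,0,0,0,0,0,0]]'
python3 - <<'E'
from h import *
im={}
for n,(x,y,w,h) in (("side",(160,160,200,150)),("top",(155,120,200,150))):
    i=im[n]=cams.get_image(n);cv2.imwrite(f"pics/{n}2.png",cv2.resize(i["color"][y:y+h,x:x+w,::-1],None,fx=4,fy=4,interpolation=cv2.INTER_CUBIC))
    g=cv2.cvtColor(i["color"],cv2.COLOR_RGB2GRAY);x,y,w,h={"top":(205,195,125,60),"side":(240,202,90,42)}[n]
    c,l,st,ce=cv2.connectedComponentsWithStats((g[y:y+h,x:x+w]>125).astype(np.uint8))
    im[n+"p"]=sorted([tuple((ce[k]+[x,y]).round(2)) for k in range(1,c) if st[k,4]>40 and (n=="top" or ce[k][1]+y>206)]);print(n,im[n+"p"])
for a,b in zip(im["topp"],im["sidep"]):print(tri(im["top"],a,im["side"],b))
E
```

```text
time: 16.15
position: [354.1, 334.9, 232.6]
tool_rot: [-0.0, 0.992, 0.129, 0.008]
ft_force: [-0.8, -0.0, 0.1]
opening: 0.1
time: 16.65
position: [329.7, 431.0, 232.2]
tool_rot: [0.001, 0.992, 0.128, 0.008]
ft_force: [0.8, -0.8, 0.5]
opening: 0.8
side [(np.float64(254.02), np.float64(209.27)), (np.float64(273.07), np.float64(215.01)), (np.float64(292.42), np.float64(220.99)), (np.float64(312.53), np.float64(227.18))]
top [(np.float64(221.75), np.float64(233.83)), (np.float64(249.35), np.float64(226.16)), (np.float64(276.76), np.float64(218.56)), (np.float64(303.87), np.float64(210.95))]
(array([583.68601114, 162.48352583,  85.28490582]), np.float64(2.557483238107264))
(array([595.508536  , 118.76221777,  85.35608286]), np.float64(2.112646198593198))
(array([607.10097913,  75.15065547,  85.34986998]), np.float64(2.316805137159673))
(array([618.95131529,  31.52411411,  85.17049398]), np.float64(2.289478782117546))
```

View pics/side2.png

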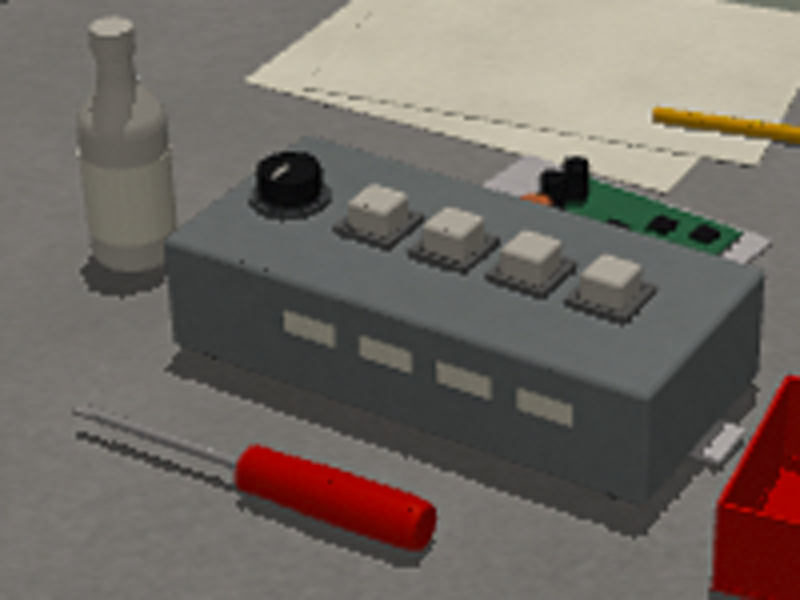

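View pics/top2.png

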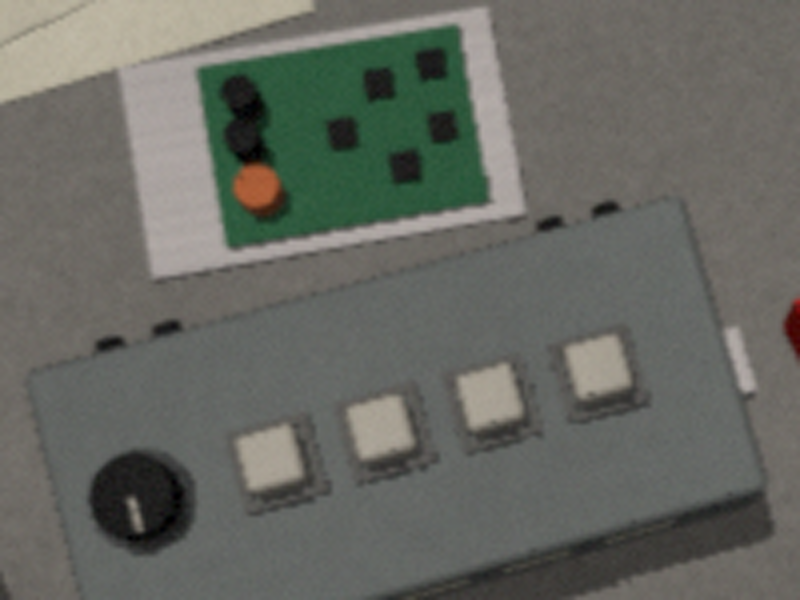

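```bash
python3 - <<'E'
from workcell import order,cams
import cv2
import numpy as np
d=cv2.absdiff(cv2.imread("pics/top0.png"),cams.get_image("top")["color"][:,:,::-1].copy()).max(2)
n,l,s,c=cv2.connectedComponentsWithStats((d>40).astype(np.uint8));print([(s[k].tolist()) for k in range(1,n) if s[k,4]>8])
E
```

```text
[[64, 374, 112, 106, 5668]]
```

The pictures show all four keys level and the other things where they were. The only large change in the top view is the arm, at lower left.

```bash
python3 -c "
from workcell import order;print(order.close_job())"
```

```text
the job is handed in; nothing more can be done
None
```

The job is done and handed in at about 17 s of robot time. All four keys were tapped in order from the dial, and the latched one was pressed to its stop and sprang up.

- **Finding the key:** the latched key was the first one, next to the dial. It measured about 5 mm lower than the others in two views, and felt firm at about 2.7 N.
- **Taps:** the three keys that were up gave about 1.5–2 mm at 2–3 N, well short of counting as pushed in. The tap on key 1 used small steps, with two brief force peaks of about 2.8 N in one stay. After key 4 I lifted the finger about 30 mm clear.
- **Press:** I pressed key 1 until it would go no lower, at z = 78.3 mm with 12–16 N, then released it. The finger sat about 3.5 mm off the cap's centre along the row.
- **Last checks:** all four key tops now measure level at 85.2–85.4 mm. That is about 3 mm under the stated 88 mm, the same offset seen at the start, so I put it down to camera calibration. Comparing the top view before and after shows no shift of the board, bottle, screwdriver or bin, and the arm stands clear of everything. No check failed.

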